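Fetch the rear flange off a crowded hook and press it into the detector mount

TASK

The flange with the three bolt holes hangs at the back of the crowded hook: move the two spacer rings in front of it over to the spare hook, leaving both hanging there, then take the flange off and press it down into the slot of the detector's mount until it is fully home and the spring catch has snapped over its top. Go by feel: never put 40 N or more on the hooks or the mount, drop nothing, and leave the other things on the bench where they are.

Things in the scene. Friction and masses are not known exactly. Their poses are not given: they have to be found in the camera images.
- rack: fixed free-standing rack of 20 mm slotted aluminium profile: a level beam 360 mm long along its y with its centre 190 mm above the bench, on two uprights with feet. Origin on the bench under the middle of the beam; its -x is the side from which the hooks stick out
- crowded_hook: fixed steel bar hook, 10 mm diameter, on a plate 32 x 20 mm on the beam's front; carries the three rings at the start. Origin on the bar's axis at the plate's front face, 190 mm above the bench. The bar runs level along its own -x for 78 mm, then a lip bends up by 6 mm (to the rounded end at x = -94 mm). It may be the left or the right one
- spare_hook: the other hook, empty at the start, of just the same shape and height, on the same beam 110 to 200 mm from the first; origin and axes as for crowded_hook
- flange: the wanted part: turned aluminium ring, 64 mm outside diameter, 21 mm plain bore, 10 mm thick, three 7 mm bolt holes in its faces, about 80 g. It hangs rearmost on the crowded hook, next to the beam. Origin at its centre, its x axis along the bore (level, parallel to the hook's x while it hangs). Hanging, its centre is 5.5 mm below the hook's axis
- spacer_mid: plain aluminium spacer ring without bolt holes, 64 mm outside diameter, 21 mm bore, 14 mm thick, about 110 g, hanging in the middle, in front of the flange, with gaps of 2 to 12 mm between neighbours. Origin at its centre, x along the bore
- spacer_front: the same kind of spacer ring (64 / 21 / 14 mm), hanging foremost on the crowded hook. Origin at its centre, x along the bore
- mount: fixed detector head: purple box (110 mm wide, 139 mm tall, its face 60 mm behind the slot), and before it, on a rail, the black drop-in mount for the flange with a lens barrel 40 mm thick to its front. Origin on the bench below the slot (a seated flange has its centre 0 to 3 mm behind, +x, of it); -x points along the barrel, and the seated flange's bore lies along x
- slot (a point): middle of the mount's slot, which is open on top and at both sides, between two upright cheeks 44 mm wide along y, 13 mm apart (5 mm before this point, 8 mm behind). The slot stands on a height slide set by hand: home for the flange's centre is anywhere from 109 to 121 mm above the bench; this point only marks 115 mm, so feel for it. The mount's tallest parts end 46 mm above home
- spring_catch (a joint): sprung catch on the rear cheek, two steel balls on leaves with ramps: 0 free, grows (m) as it is pushed back. Lowering the flange meets the ramps about 70 mm above home and takes about 3 to 12 N of push; the balls then rub on its rear face (catch at about 0.0025) until the rim rests on the steel vee below, where the balls snap over its top edge and the catch springs back to near 0
- parts_tray: bystander: grey plastic parts tray 90 x 130 x 28 mm with three compartments, standing under the rack's hooks. Origin at the centre of its underside
- collar: bystander: small turned steel stub, 28 mm foot, 50 mm tall, standing behind the rack beam. Origin at the centre of its underside
- screwdriver: bystander: screwdriver 190 mm long lying on the bench near the robot. Origin at the centre of its underside
- caliper: bystander: digital caliper 200 mm long lying on the bench near the robot. Origin at the centre of its underside
- lens_cap: bystander: flat black lens cap, 52 mm across, 12 mm high, on the bench beside the mount. Origin at the centre of its underside
- eyepiece_cup: bystander: small aluminium cup, 48 mm across, 40 mm tall, on the bench between rack and mount. Origin at the centre of its underside
- cleaner: bystander: amber bottle 48 mm across, 110 mm tall, on the bench on the far side of the mount. Origin at the centre of its underside
Not all that is in view belongs to the job. What is shaped like the spacer_front but yellow is not meant. What is shaped like the flange but red is not meant.

How it is judged:
By the outcome, as a careful person would: the job done as asked, in the order asked, and still so for the second after the job is handed in, with the robot touching nothing.
It also fails if it takes over 64 s, if anything falls off the work surface, if the arm or the gripper's body presses on something with over 40 N, if the wrist force passes 120 N, or if a joint passes its speed limit or range.

ROBOT

A 6-joint arm with a two-finger parallel gripper is mounted at the origin on the work surface. World frame = base frame: x ahead of the robot, y to its left, z up, the work surface at z = 0. Lengths are in mm, angles in rad, forces in N, time in s.
With the tool pointing down it reaches from about 275 to 825 mm from the base axis. Payload 5.2 kg.
Tool frame: the origin (TCP) lies at the very end of the fingers, on their centre line; the grasp point (between the pads) lies 19 mm behind it (hold_point_z is the distance from the TCP to the grasp point, in mm); z points along the fingers, y is the line along which they close (so a half turn about z gives the same grasp; the last joint's range is limited). The gripper opens to 93 mm and grips with 3 to 60 N. Pads are 15 mm wide; open, the fingers measure 128 mm over their backs; the gripper's body (75 mm by 188 mm) begins 65 mm behind the grasp point.
Start: joints at [1.126, 0.259, 1.535, -0, 1.348, -0.203], TCP at [131.675, 534.01, 185.853] pointing down, gripper open.
Joint ranges: [-3.14, 3.14], [-0.91, 2.08], [0.19, 2.58], [-1.22, 4.36], [0.22, 2.71], [-3.12, 3.12]. Speed limits (rad/s): [2.57, 2.57, 3.14, 3.14, 3.14, 3.14].

INTERFACE

Orientations are given as a unit quaternion [x, y, z, w].
In Python, from cell import state, snapshot, close_job, hold_point_z gives the robot as it stands.
- The arm moves only by the shell command python3 -m creep 'ROWS' [FORCE]. ROWS is JSON, a list of rows, each an object of numbers: "dx", "dy", "dz": the shift along the tool's x, y, z in mm; "rx", "ry", "rz": the turn, a rotation vector about the tool's x, y, z in rad; "gripper": the opening, from 0 (shut) to 1 (fully open). A call has 1 to 10 rows; each row is the pose to reach, as a shift and turn from the pose commanded when the call began, along the tool's axes at that moment; what a row does not reach only later rows make up. A row lasts 1/8 s, in which the tool goes at most 62.5 mm and 10.7 degrees, less where a joint would pass 70% of its speed; a pose out of reach is approached as far as the arm can. A call with a gripper value outside its range is refused whole. The fingers move at their own pace and stop on an object; FORCE is the grip in N (left out, the last holds). Time passes only in rows, so rows that repeat a pose let the fingers close. It gives the time, the measured TCP pose, the force, the opening and the grip force at its end, in the units of the state.
- state(): the state, without advancing time (a new reading comes with each control period).
- snapshot(name): name is "scene" or "top" or "wrist"; returns a dict with "img" (384x512x3 uint8, red, green, blue), "mtx" (3x3 intrinsics, pixels), "eye" and "orientation" of the camera in the world. Camera axes: x right, y up, looking along -z (the intrinsics and any distortion apply to the point x, -y, -z); pixel columns grow to the right and rows downward; lengths in mm; the calibration is good to about 2 mm. A picture is of the moment at which its call begins. There is no depth.
- close_job(): hands the job in; it is judged then, once.
The state is a dict: "time": time; "joints": joint angles; "qd": joint speeds; "effort": joint torques, N m; "ee_pos": TCP position; "orientation": TCP orientation; "wrist_force": force on the tool from outside, world axes, zero at the start; "moment": the same for the moment, N m; "opening": opening from 0.0 (shut) to 1.0 (fully open); "gripper_force": force on a finger pad.
Only numpy, scipy, OpenCV 4.12 (cv2) and the standard library are available. Lean on these libraries where they do the work, as an engineer would, in place of code of your own. Each camera call takes 0.05 s, during which the arm holds its last target. There are 200 camera calls.

## Working session

There is one attempt and no reset: what is moved stays moved. The work goes in short steps, Python scripts to look and compute and a shell command to move; the robot and the scene stay as the last step left them, time stands still between calls to the robot, and variables do not carry over. Pictures are saved under pics/ and viewed, at most 10 in all, crops included, and the job is handed in when it is done.

```bash
mkdir -p pics; ls; cat > h.py <<'E'
import numpy as np, cv2
from cell import state, snapshot, hold_point_z
from scipy.spatial.transform import Rotation as R
def take(n,f):
    s=snapshot(n); cv2.imwrite('pics/'+f,s['img'][:,:,::-1]); np.savez('pics/'+f[:-4],**{k:np.array(v) for k,v in s.items()}); return s
def load(f): return dict(np.load('pics/'+f+'.npz'))
def ray(s,u,v):
    d=np.linalg.inv(s['mtx'])@[u,v,1]; d=np.array([d[0],-d[1],-d[2]])
    return np.array(s['eye']),R.from_quat(s['orientation']).apply(d)
def plane(s,u,v,z):
    e,d=ray(s,u,v); return e+d*(z-e[2])/d[2]
def two(s,p,t,q):
    e,d=ray(s,*p); f,g=ray(t,*q)
    a=np.linalg.lstsq(np.c_[d,-g],f-e,rcond=None)[0]
    A=e+d*a[0];B=f+g*a[1]; return (A+B)/2,np.linalg.norm(A-B)
def proj(s,P):
    c=R.from_quat(s['orientation']).inv().apply(np.array(P)-s['eye']); q=s['mtx']@[c[0],-c[1],-c[2]]; return q[:2]/q[2]
E
python3 - <<'E'
from h import *
ss=[take(n,n+'0.png') for n in('scene','top','wrist')]
for s in ss: print({k:(np.round(v,3).tolist() if k!='img' else 0) for k,v in s.items()})
print(hold_point_z,state())
im=np.vstack([ss[0]['img'],ss[1]['img']])
E
```

```text
pics
{'img': 0, 'mtx': [[391.044, 0.0, 256.35], [0.0, 391.044, 200.626], [0.0, 0.0, 1.0]], 'eye': [922.488, -370.404, 1020.479], 'orientation': [0.235, 0.104, 0.369, 0.893]}
{'img': 0, 'mtx': [[395.593, 0.0, 258.523], [0.0, 395.593, 189.926], [0.0, 0.0, 1.0]], 'eye': [480.976, 0.269, 1282.543], 'orientation': [0.019, -0.024, -0.698, 0.715]}
{'img': 0, 'mtx': [[277.753, 0.0, 252.318], [0.0, 277.753, 191.272], [0.0, 0.0, 1.0]], 'eye': [64.35, 549.751, 383.438], 'orientation': [-0.1, -0.078, 0.612, 0.781]}
18.8 {'time': 0.15, 'joints': array([ 1.12622037e+00,  2.59203376e-01,  1.53581526e+00,  3.07262473e-05,
        1.34799321e+00, -2.02788168e-01]), 'qd': array([ 0.00092209, -0.00245691, -0.00544275,  0.00056421,  0.00207957,
        0.00197603]), 'effort': array([ 3.72712238e-03, -4.37631619e+01, -2.84236908e+01,  7.19415466e-02,
        3.79068078e-02, -7.55907490e-05]), 'ee_pos': array([131.45125415, 533.59347117, 185.20035236]), 'orientation': array([ 1.20602976e-01,  9.92700568e-01, -6.67984461e-04, -2.39897513e-04]), 'wrist_force': array([ 0.29251772,  0.11391116, -0.04724309]), 'moment': array([ 0.0084056 , -0.02606407,  0.04832639]), 'gripper_force': 0.0, 'opening': 0.9972934944394461}
```

View pics/scene0.png

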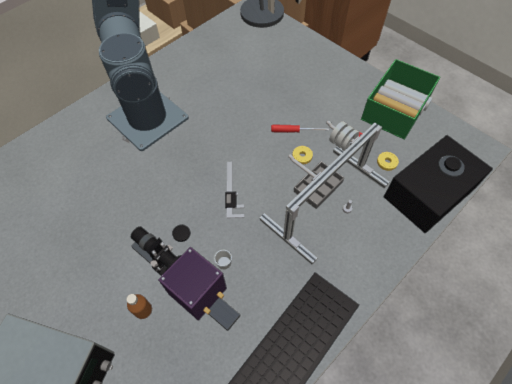

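View pics/top0.png

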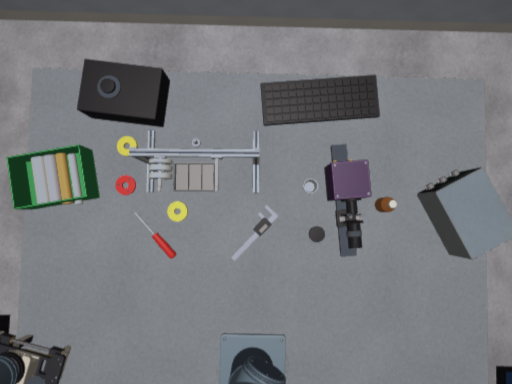

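The scene view shows the rings on the left hook at about (348,135), the spare hook at about (303,165) and the mount at about (165,255). In the top view the rings are at about (159,168), the spare hook at about (217,172), the beam at row 153 and the mount slot at about (348,207). Next I'll enlarge the crops.

```bash
python3 - <<'E'
from h import *
a=load('top0')['img'][:,:,::-1]
b=load('scene0')['img'][:,:,::-1]
c=lambda i,x,y,w,h,W,H:cv2.resize(i[y:y+h,x:x+w],(W,H),interpolation=cv2.INTER_CUBIC)
im=np.vstack([np.hstack([c(a,125,130,100,75,400,300),c(b,285,110,100,75,400,300)]),np.hstack([c(a,310,150,100,75,400,300),c(b,120,215,120,90,400,300)])])
cv2.imwrite('pics/crop1.png',im)
E
```

```text
(no output)
```

View pics/crop1.png

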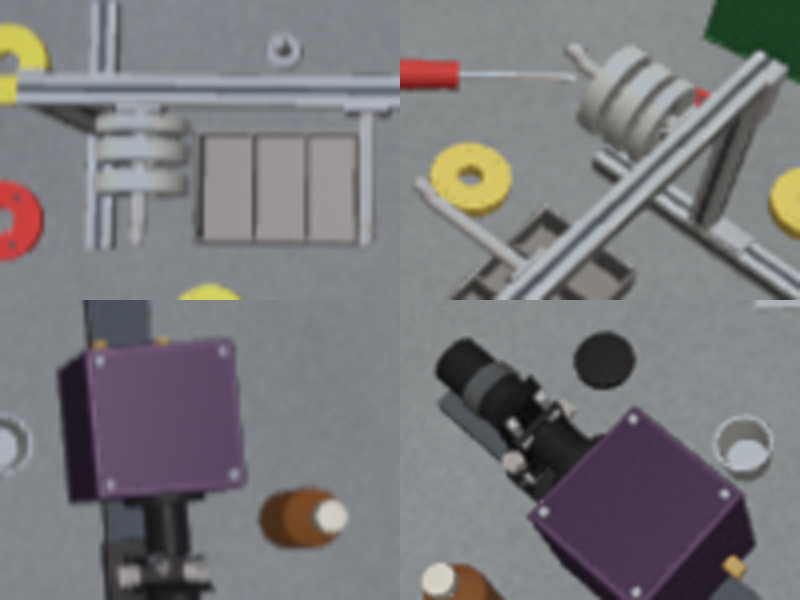

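Crop 1, top row: the three rings are in line under the beam. Hook tips are at top-view pixels (159.2,190.7) for the crowded hook and (216.2,190.7) for the spare. The mount's slot is between the screws at about (342–360,219), in front of the purple box.

```bash
python3 - <<'E'
from h import *
t=load('top0');s=load('scene0')
T=lambda x,y:(125+x/4,130+y/4)
S=lambda x,y:(285+x/4-100,110+y/4)
np.set_printoptions(precision=1,suppress=True)
for n,p,z in [('tipC',T(137,243),205),('tipS',T(365,243),205),('beamL rear',T(18,76),200),('beamR rear',T(398,76),200),('beamL front',T(18,102),200),('beamR front',T(398,105),200),
 ('ringF l',T(97,182),184),('ringF r',T(187,180),184),('ringFfront',T(141,196),190),('ringF top',T(141,181),216),('ringM top',T(141,152),216),('flange top',T(141,126),216),('hookS root',T(366,112),195),('hookC below',T(137,205),195)]: print(n,plane(t,*p,z))
M=lambda x,y:(310+x/4,150+(y-300)/4)
N=lambda x,y:(120+(x-400)*.3,215+(y-300)*.3)
for n,p in [('fl',(110,485)),('fr',(235,474)),('bl',(98,360)),('br',(224,351))]: print('box',n,plane(t,*M(*p),139))
print('boxedge',plane(t,*M(98,498),139),plane(t,*M(245,485),139))
for p in [(128,575),(200,570),(165,525),(165,575)]: print(plane(t,*M(*p),155))
print('two tipC',two(t,T(137,243),s,S(570,47)),'tipS',two(t,T(365,243),s,S(418,183)))
E
```

```text
tipC [538.4 264.4 205. ]
tipS [542.2 109.3 205. ]
beamL rear [651.8 351.8 200. ]
beamR rear [658.3  90.5 200. ]
beamL front [633.8 351.  200. ]
beamR front [638.2  90.  200. ]
ringF l [581.4 298.9 184. ]
ringF r [584.3 236.5 184. ]
ringFfront [571.8 266.6 190. ]
ringF top [579.8 260.6 216. ]
ringM top [599.5 261.4 216. ]
flange top [617.2 262.1 216. ]
hookS root [633.5 112.3 195. ]
hookC below [565.1 267.8 195. ]
box fl [ 538.4 -235.5  139. ]
box fr [ 548.6 -326.2  139. ]
box bl [ 629.3 -225.7  139. ]
box br [ 638.2 -317.5  139. ]
boxedge [ 528.8 -226.9  139. ] [ 540.8 -333.5  139. ]
[ 473.8 -245.8  155. ]
[ 478.6 -297.1  155. ]
[ 510.  -271.8  155. ]
[ 474.5 -272.1  155. ]
two tipC (array([540.5, 269. , 192. ]), np.float64(3.866413621260962)) tipS (array([544.1, 111.8, 191.1]), np.float64(3.166856983567316))
```

```bash
python3 -m creep '[{"dx":-30,"dy":-10,"dz":-50},{"dx":-80,"dy":-25,"dz":-105},{"dx":-135,"dy":-41,"dz":-105},{"dx":-195,"dy":-60,"dz":-105,"rz":-0.05},{"dx":-255,"dy":-78,"dz":-105,"rz":-0.12},{"dx":-315,"dy":-97,"dz":-105,"rz":-0.19},{"dx":-375,"dy":-115,"dz":-105,"rz":-0.262},{"dx":-435,"dy":-133,"dz":-105,"rz":-0.262},{"dx":-494,"dy":-152,"dz":-105,"rz":-0.262},{"dx":-494,"dy":-152,"dz":-105,"rz":-0.262}]'
python3 - <<'E'
from h import *
s=take('wrist','w1.png');q=state();print(q['ee_pos'],q['orientation'],s['eye'],s['orientation'],q['wrist_force'],q['time'])
E
```

```text
[131.54236648 533.69925843 185.33589766] [ 1.20615161e-01  9.92699196e-01 -5.13617268e-04 -1.60042521e-04] [ 64.36690301 549.78645    383.5410793 ] [-0.1000059  -0.07765839  0.61204957  0.78061726] [-0.46413879  0.86143433 -0.61124047] 0.2validation failed for argument at $[0]...
```

View pics/w1.png

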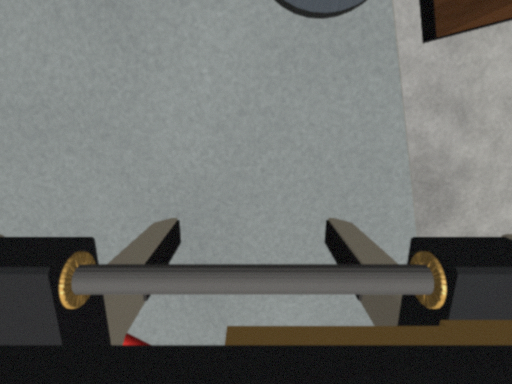

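The wrist view shows the fingertips at (165,225) and (345,225), with only bench between them. The move was refused, probably because every field is required in each row.

```bash
python3 -m creep '[{"dx":-30,"dy":-10,"dz":-50,"rx":0,"ry":0,"rz":0,"gripper":1},{"dx":-80,"dy":-25,"dz":-105,"rx":0,"ry":0,"rz":0,"gripper":1},{"dx":-135,"dy":-41,"dz":-105,"rx":0,"ry":0,"rz":0,"gripper":1},{"dx":-195,"dy":-60,"dz":-105,"rx":0,"ry":0,"rz":-0.05,"gripper":1},{"dx":-255,"dy":-78,"dz":-105,"rx":0,"ry":0,"rz":-0.12,"gripper":1},{"dx":-315,"dy":-97,"dz":-105,"rx":0,"ry":0,"rz":-0.19,"gripper":1},{"dx":-375,"dy":-115,"dz":-105,"rx":0,"ry":0,"rz":-0.262,"gripper":1},{"dx":-435,"dy":-133,"dz":-105,"rx":0,"ry":0,"rz":-0.262,"gripper":1},{"dx":-494,"dy":-152,"dz":-105,"rx":0,"ry":0,"rz":-0.262,"gripper":1},{"dx":-494,"dy":-152,"dz":-105,"rx":0,"ry":0,"rz":-0.262,"gripper":1}]'
python3 - <<'E'
from h import *
q=state();print(q['ee_pos'],q['orientation'],q['wrist_force'],q['time'])
E
```

```text
time: 1.45
ee_pos: [577.9, 264.9, 288.9]
orientation: [-0.008, 1.0, -0.001, -0.001]
wrist_force: [-0.2, 0.7, -0.7]
opening: 0.998
gripper_force: 0.0
[577.85442815 264.85774787 288.87541907] [-7.56150430e-03  9.99970759e-01 -7.20178585e-04 -8.86587758e-04] [-0.16005781  0.6747757  -0.68915666] 1.45
```

```bash
python3 - <<'E'
from h import *
s=take('wrist','w2.png');t=take('top','top2.png')
q=state();print(q['ee_pos'],s['eye'],s['orientation'],q['time'])
E
```

```text
[575.18779642 267.46517701 289.842429  ] [508.966401   263.3809988  487.30461399] [-0.08871627 -0.08934912  0.70706861  0.69584491] 1.55
```

View pics/w2.png

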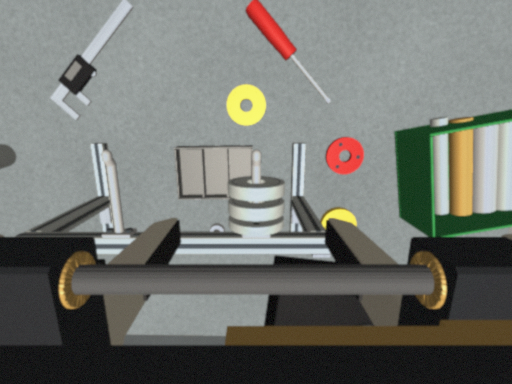

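The wrist view shows the crowded hook tip at (256,153), the spare tip at (108,157), the front ring's sides at columns 228 and 285 with its front top edge at row ~180, and gaps at rows ~202 and 222.

```bash
python3 - <<'E'
from h import *
np.set_printoptions(precision=1,suppress=True)
s=load('w2')
im=s['img'][150:240,220:295].astype(int)
print('col256 grey',[(150+i,int(v)) for i,v in enumerate(im[:,36:40].mean((1,2)))])
print('row187',[(220+i,int(v)) for i,v in enumerate(im[37,:].mean(1)) if i<14 or i>55])
for n,p,z in [('tipC',(256,153),201),('tipS',(108,155),201),('l',(228,190),190),('r',(285,190),190),('stem',(256,172),195),('Sroot',(121,228),195)]: print(n,plane(s,*p,z))
print('two S',two(s,(108,155),load('top0'),(216.2,190.7)),two(s,(256,153),load('top0'),(159.2,190.7)))
E
```

```text
col256 grey [(150, 147), (151, 167), (152, 186), (153, 196), (154, 200), (155, 202), (156, 202), (157, 204), (158, 202), (159, 201), (160, 194), (161, 188), (162, 185), (163, 185), (164, 185), (165, 188), (166, 196), (167, 200), (168, 201), (169, 202), (170, 202), (171, 200), (172, 200), (173, 201), (174, 201), (175, 201), (176, 201), (177, 201), (178, 201), (179, 201), (180, 201), (181, 201), (182, 189), (183, 157), (184, 106), (185, 87), (186, 91), (187, 126), (188, 179), (189, 212), (190, 219), (191, 219), (192, 217), (193, 217), (194, 217), (195, 218), (196, 220), (197, 220), (198, 218), (199, 218), (200, 216), (201, 204), (202, 178), (203, 127), (204, 93), (205, 87), (206, 85), (207, 95), (208, 141), (209, 196), (210, 217), (211, 219), (212, 218), (213, 216), (214, 216), (215, 217), (216, 218), (217, 220), (218, 219), (219, 215), (220, 204), (221, 161), (222, 101), (223, 59), (224, 65), (225, 87), (226, 115), (227, 165), (228, 208), (229, 218), (230, 217), (231, 215), (232, 214), (233, 211), (234, 211), (235, 211), (236, 209), (237, 204), (238, 202), (239, 213)]
row187 [(220, 170), (221, 171), (222, 169), (223, 171), (224, 171), (225, 171), (226, 161), (227, 146), (228, 127), (229, 133), (230, 144), (231, 156), (232, 164), (233, 168), (276, 194), (277, 190), (278, 190), (279, 184), (280, 180), (281, 171), (282, 166), (283, 153), (284, 146), (285, 152), (286, 157), (287, 156), (288, 156), (289, 151), (290, 135), (291, 111), (292, 158), (293, 209), (294, 218)]
tipC [542.1 267.4 201. ]
tipS [546.6 114.9 201. ]
l [584.6 237.4 190. ]
r [583.6 300.3 190. ]
stem [563.1 267.8 195. ]
Sroot [629.5 117.1 195. ]
two S (array([545.3, 110.9, 193.5]), np.float64(4.669245073926955)) (array([540.8, 266.9, 197.2]), np.float64(3.7185187522669243))
```

```bash
python3 - <<'E'
from h import *
np.set_printoptions(precision=1,suppress=True)
s=load('w2')
for r in (187.5,202.5,208.3,221,227,): print(r,plane(s,258,r,216.5))
t=load('top0')
for p in [(159.2,190.7),(216.2,190.7)]: print(plane(t,*p,201), plane(t,*p,196))
E
```

```text
187.5 [574.8 269.8 216.5]
202.5 [590.5 270.2 216.5]
208.3 [596.7 270.3 216.5]
221 [610.5 270.6 216.5]
227 [617.2 270.7 216.5]
[538.8 265.5 201. ] [539.  266.7 196. ]
[542.5 109.8 201. ] [542.8 110.3 196. ]
```

```bash
python3 -m creep '[{"dx":-7,"dy":0,"dz":40,"rx":0,"ry":0,"rz":0,"gripper":1},{"dx":-7,"dy":0,"dz":85,"rx":0,"ry":0,"rz":0,"gripper":1},{"dx":-7,"dy":0,"dz":115,"rx":0,"ry":0,"rz":0,"gripper":1},{"dx":-7,"dy":0,"dz":124,"rx":0,"ry":0,"rz":0,"gripper":1},{"dx":-7,"dy":0,"dz":124,"rx":0,"ry":0,"rz":0,"gripper":1},{"dx":-7,"dy":0,"dz":124,"rx":0,"ry":0,"rz":0,"gripper":0.75},{"dx":-7,"dy":0,"dz":124,"rx":0,"ry":0,"rz":0,"gripper":0.75},{"dx":-7,"dy":0,"dz":124,"rx":0,"ry":0,"rz":0,"gripper":0.72}]' 15
```

```text
time: 2.55
ee_pos: [582.3, 268.4, 167.7]
orientation: [-0.01, 1.0, 0.0, 0.001]
wrist_force: [-0.1, 0.8, -0.2]
opening: 0.742
gripper_force: 0.0
```

```bash
python3 -m creep '[{"dx":0,"dy":0,"dz":0,"rx":0,"ry":0,"rz":0,"gripper":0.66},{"dx":0,"dy":0,"dz":0,"rx":0,"ry":0,"rz":0,"gripper":0.6},{"dx":0,"dy":0,"dz":0,"rx":0,"ry":0,"rz":0,"gripper":0.6}]' 15
```

```text
time: 2.92
ee_pos: [581.9, 268.4, 166.8]
orientation: [-0.01, 1.0, 0.0, -0.0]
wrist_force: [0.6, 1.2, -0.6]
opening: 0.604
gripper_force: 0.9
```

```bash
python3 - <<'E'
from h import *
w=take('wrist','w3.png');s=take('scene','s3.png')
c=cv2.resize(s['img'][100:190,290:410,::-1],(533,400),interpolation=cv2.INTER_CUBIC)
cv2.imwrite('pics/c3.png',np.vstack([c,cv2.resize(w['img'][184:,:,::-1],(533,200))]))
q=state();print(q['opening'],q['gripper_force'],q['wrist_force'],q['ee_pos'])
E
```

```text
0.6028609243098846 1.5285127982497215 [-0.20045203  1.05088381  0.17850213] [581.92462241 268.36643771 166.8249715 ]
```

View pics/c3.png

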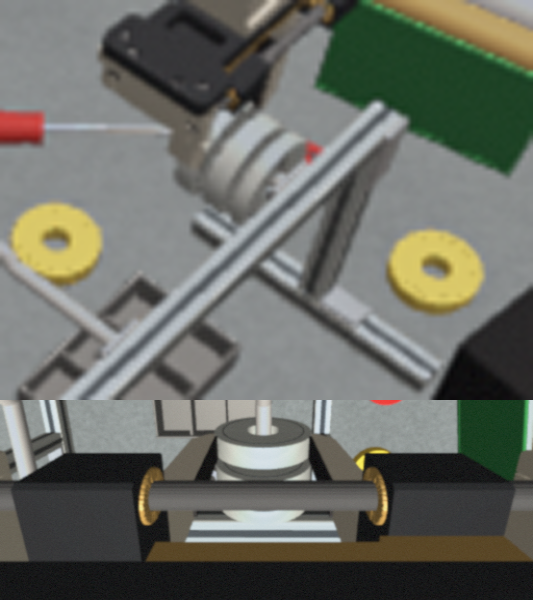

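The crop shows the fingers flanking the front ring at about (215,170), just touching it with no real grip yet. I'll close further.

```bash
python3 -m creep '[{"dx":0,"dy":0,"dz":0,"rx":0,"ry":0,"rz":0,"gripper":0.5},{"dx":0,"dy":0,"dz":0,"rx":0,"ry":0,"rz":0,"gripper":0.5},{"dx":0,"dy":0,"dz":0,"rx":0,"ry":0,"rz":0,"gripper":0.5}]' 20
```

```text
time: 3.4
ee_pos: [581.8, 268.2, 166.7]
orientation: [-0.01, 1.0, -0.0, -0.0]
wrist_force: [-0.3, -0.1, -1.5]
opening: 0.586
gripper_force: 17.4
```

```bash
python3 -m creep '[{"dx":0,"dy":0,"dz":-4,"rx":0,"ry":0,"rz":0,"gripper":0.5},{"dx":0,"dy":0,"dz":-8.5,"rx":0,"ry":0,"rz":0,"gripper":0.5},{"dx":0,"dy":0,"dz":-8.5,"rx":0,"ry":0,"rz":0,"gripper":0.5}]'; python3 -m creep '[{"dx":10,"dy":0,"dz":0,"rx":0,"ry":0,"rz":0,"gripper":0.5},{"dx":25,"dy":0,"dz":0,"rx":0,"ry":0,"rz":0,"gripper":0.5},{"dx":38,"dy":0,"dz":0,"rx":0,"ry":0,"rz":0,"gripper":0.5}]'
```

```text
time: 3.78
ee_pos: [582.3, 268.4, 176.1]
orientation: [-0.01, 1.0, 0.0, 0.001]
wrist_force: [0.7, -0.1, 0.2]
opening: 0.589
gripper_force: 17.3
time: 4.15
ee_pos: [542.3, 267.5, 175.3]
orientation: [-0.01, 1.0, -0.0, -0.0]
wrist_force: [0.2, 0.7, -0.9]
opening: 0.587
gripper_force: 17.3
```

```bash
python3 -m creep '[{"dx":15,"dy":0,"dz":0,"rx":0,"ry":0,"rz":0,"gripper":0.5},{"dx":29,"dy":0,"dz":0,"rx":0,"ry":0,"rz":0,"gripper":0.5},{"dx":29,"dy":-30,"dz":0,"rx":0,"ry":0,"rz":0,"gripper":0.5},{"dx":29,"dy":-75,"dz":0,"rx":0,"ry":0,"rz":0,"gripper":0.5},{"dx":29,"dy":-120,"dz":0,"rx":0,"ry":0,"rz":0,"gripper":0.5},{"dx":29,"dy":-145,"dz":0,"rx":0,"ry":0,"rz":0,"gripper":0.5},{"dx":29,"dy":-155,"dz":0,"rx":0,"ry":0,"rz":0,"gripper":0.5},{"dx":29,"dy":-155,"dz":0,"rx":0,"ry":0,"rz":0,"gripper":0.5}]'
python3 - <<'E'
from h import *
w=take('wrist','w4.png');s=take('top','t4.png');n=take('scene','s4.png')
r=lambda i:cv2.resize(i[:,:,::-1],None,fx=5,fy=5,interpolation=cv2.INTER_CUBIC)
cv2.imwrite('pics/c4.png',np.vstack([np.hstack([r(s['img'][140:215,180:255])[:, :375],r(n['img'][130:205,270:345])[:, :375]]),cv2.resize(w['img'][150:310,106:406,::-1],(750,220))]))
q=state();print(q['ee_pos'],q['wrist_force'])
E
```

```text
time: 5.15
ee_pos: [517.9, 112.0, 175.5]
orientation: [-0.01, 1.0, 0.0, 0.0]
wrist_force: [0.7, 0.1, -0.9]
opening: 0.587
gripper_force: 17.3
[517.92208005 113.00818652 175.35073864] [-0.48995588  0.06355951 -1.41055908]
```

View pics/c4.png

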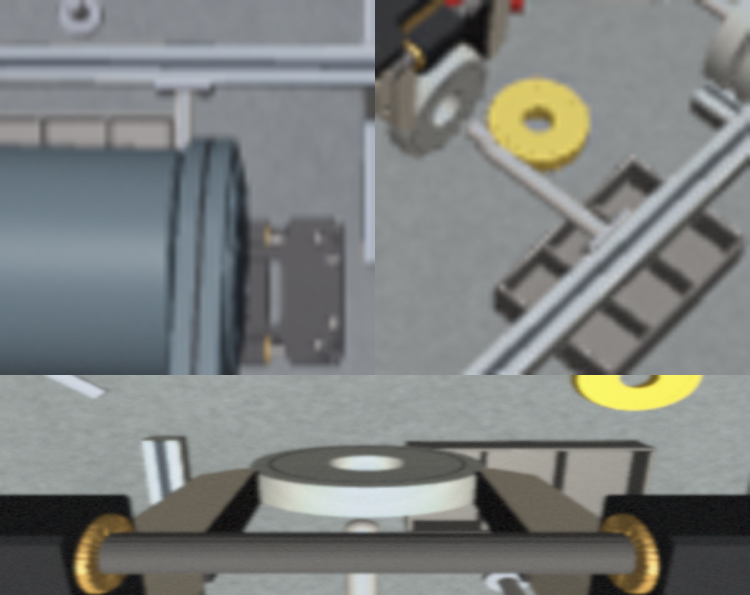

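The ring hangs squarely between the fingers. The spare hook's tip shows at wrist pixel (251,257) just behind it, and the bore centre is at column ~253.

```bash
python3 - <<'E'
from h import *
np.set_printoptions(precision=1,suppress=True)
w=load('w4');
for u,v,z in [(250.8,258,201),(250.8,306,196),(252.5,214,193),(207.5,226,193),(298,226,193)]: print(plane(w,u,v,z))
t=load('t4'); print(plane(t,180+183/5,140+110/5,195),plane(t,180+185/5,140+86/5,195))
for i in (270,): print([(c,int(x)) for c,x in zip(range(236,266),w['img'][300:308,236:266].mean((0,2)))])
E
```

```text
[540.8 110.8 201. ]
[582.7 111.5 196. ]
[511.8 111.4 193. ]
[521.2  80.3 193. ]
[519.9 143.2 193. ]
[622.3 111.7 195. ] [635.7 111.  195. ]
[(236, 157), (237, 157), (238, 158), (239, 158), (240, 157), (241, 156), (242, 153), (243, 148), (244, 145), (245, 165), (246, 185), (247, 198), (248, 209), (249, 213), (250, 215), (251, 214), (252, 212), (253, 209), (254, 203), (255, 189), (256, 166), (257, 151), (258, 154), (259, 158), (260, 159), (261, 158), (262, 158), (263, 155), (264, 155), (265, 153)]
```

```bash
python3 -m creep '[{"dx":-10,"dy":0,"dz":0,"rx":0,"ry":0,"rz":0,"gripper":0.5},{"dx":-22,"dy":0,"dz":0,"rx":0,"ry":0,"rz":0,"gripper":0.5},{"dx":-34,"dy":0,"dz":0,"rx":0,"ry":0,"rz":0,"gripper":0.5},{"dx":-46,"dy":0,"dz":0,"rx":0,"ry":0,"rz":0,"gripper":0.5}]'; python3 -m creep '[{"dx":-12,"dy":0,"dz":0,"rx":0,"ry":0,"rz":0,"gripper":0.5},{"dx":-30,"dy":0,"dz":0,"rx":0,"ry":0,"rz":0,"gripper":0.5},{"dx":-43,"dy":0,"dz":0,"rx":0,"ry":0,"rz":0,"gripper":0.5},{"dx":-49,"dy":0,"dz":0,"rx":0,"ry":0,"rz":0,"gripper":0.5},{"dx":-49,"dy":0,"dz":4,"rx":0,"ry":0,"rz":0,"gripper":0.5},{"dx":-49,"dy":0,"dz":7.5,"rx":0,"ry":0,"rz":0,"gripper":0.5},{"dx":-49,"dy":0,"dz":7.5,"rx":0,"ry":0,"rz":0,"gripper":0.5}]'
```

```text
time: 5.8
ee_pos: [565.1, 113.0, 175.2]
orientation: [-0.01, 1.0, 0.0, -0.0]
wrist_force: [-0.1, 0.6, -1.0]
opening: 0.586
gripper_force: 17.3
time: 6.68
ee_pos: [612.4, 114.0, 167.5]
orientation: [-0.01, 1.0, 0.0, -0.0]
wrist_force: [0.1, -0.3, -1.7]
opening: 0.586
gripper_force: 17.3
```

```bash
python3 -m creep '[{"dx":0,"dy":0,"dz":1,"rx":0,"ry":0,"rz":0,"gripper":0.5},{"dx":0,"dy":0,"dz":1,"rx":0,"ry":0,"rz":0,"gripper":0.65},{"dx":0,"dy":0,"dz":1,"rx":0,"ry":0,"rz":0,"gripper":0.8},{"dx":0,"dy":0,"dz":1,"rx":0,"ry":0,"rz":0,"gripper":1},{"dx":0,"dy":0,"dz":1,"rx":0,"ry":0,"rz":0,"gripper":1}]'
```

```text
time: 7.3
ee_pos: [613.1, 113.9, 166.9]
orientation: [-0.01, 1.0, -0.0, 0.0]
wrist_force: [-0.8, -0.4, 0.3]
opening: 0.925
gripper_force: 0.0
```

```bash
python3 -m creep '[{"dx":0,"dy":0,"dz":-20,"rx":0,"ry":0,"rz":0,"gripper":1},{"dx":0,"dy":0,"dz":-50,"rx":0,"ry":0,"rz":0,"gripper":1},{"dx":0,"dy":0,"dz":-75,"rx":0,"ry":0,"rz":0,"gripper":1},{"dx":3,"dy":50,"dz":-75,"rx":0,"ry":0,"rz":0,"gripper":1},{"dx":6,"dy":105,"dz":-75,"rx":0,"ry":0,"rz":0,"gripper":1},{"dx":6.4,"dy":145,"dz":-75,"rx":0,"ry":0,"rz":0,"gripper":1},{"dx":6.4,"dy":155,"dz":-75,"rx":0,"ry":0,"rz":0,"gripper":1},{"dx":6.4,"dy":155,"dz":-75,"rx":0,"ry":0,"rz":0,"gripper":1}]'
python3 - <<'E'
from h import *
np.set_printoptions(precision=1,suppress=True)
w=take('wrist','w5.png');q=state();print(q['ee_pos'],q['orientation'])
im=w['img'][130:330,:,:]
c=int(proj(w,[600,269,216])[0]);print(proj(w,[597,269,216.5]),proj(w,[610,269,216.5]))
v=w['img'][:,c-3:c+4].mean((1,2));print([(i,int(v[i])) for i in range(150,262)])
E
```

```text
time: 8.3
ee_pos: [603.4, 268.8, 241.6]
orientation: [-0.011, 1.0, -0.0, -0.0]
wrist_force: [0.5, -0.4, -0.1]
opening: 0.998
gripper_force: 0.0
[603.7 267.8 241.7] [-0.  1. -0. -0.]
[253.5 196.8] [253.2 211.6]
[(150, 201), (151, 201), (152, 201), (153, 201), (154, 201), (155, 202), (156, 201), (157, 201), (158, 201), (159, 202), (160, 202), (161, 200), (162, 200), (163, 202), (164, 201), (165, 201), (166, 202), (167, 200), (168, 202), (169, 201), (170, 202), (171, 201), (172, 201), (173, 201), (174, 201), (175, 200), (176, 201), (177, 201), (178, 202), (179, 201), (180, 200), (181, 202), (182, 200), (183, 200), (184, 201), (185, 200), (186, 201), (187, 201), (188, 200), (189, 197), (190, 176), (191, 125), (192, 92), (193, 86), (194, 85), (195, 91), (196, 127), (197, 178), (198, 211), (199, 218), (200, 217), (201, 216), (202, 215), (203, 216), (204, 215), (205, 216), (206, 217), (207, 218), (208, 217), (209, 217), (210, 216), (211, 211), (212, 184), (213, 120), (214, 74), (215, 55), (216, 58), (217, 77), (218, 94), (219, 135), (220, 188), (221, 212), (222, 217), (223, 216), (224, 213), (225, 211), (226, 210), (227, 209), (228, 208), (229, 209), (230, 208), (231, 206), (232, 196), (233, 183), (234, 199), (235, 212), (236, 212), (237, 211), (238, 208), (239, 191), (240, 143), (241, 101), (242, 89), (243, 89), (244, 96), (245, 121), (246, 167), (247, 200), (248, 207), (249, 208), (250, 211), (251, 204), (252, 180), (253, 161), (254, 155), (255, 152), (256, 152), (257, 151), (258, 151), (259, 150), (260, 152), (261, 153)]
```

```bash
python3 -m creep '[{"dx":0.5,"dy":0,"dz":40,"rx":0,"ry":0,"rz":0,"gripper":1},{"dx":0.5,"dy":0,"dz":70,"rx":0,"ry":0,"rz":0,"gripper":1},{"dx":0.5,"dy":0,"dz":75,"rx":0,"ry":0,"rz":0,"gripper":0.9},{"dx":0.5,"dy":0,"dz":75,"rx":0,"ry":0,"rz":0,"gripper":0.7},{"dx":0.5,"dy":0,"dz":75,"rx":0,"ry":0,"rz":0,"gripper":0.62},{"dx":0.5,"dy":0,"dz":75,"rx":0,"ry":0,"rz":0,"gripper":0.5},{"dx":0.5,"dy":0,"dz":75,"rx":0,"ry":0,"rz":0,"gripper":0.5},{"dx":0.5,"dy":0,"dz":75,"rx":0,"ry":0,"rz":0,"gripper":0.5},{"dx":0.5,"dy":0,"dz":75,"rx":0,"ry":0,"rz":0,"gripper":0.5}]' 20
```

```text
time: 9.48
ee_pos: [603.5, 268.8, 167.7]
orientation: [-0.01, 1.0, 0.0, 0.001]
wrist_force: [0.5, -0.8, 5.2]
opening: 0.572
gripper_force: 18.7
```

```bash
python3 -m creep '[{"dx":0,"dy":0,"dz":-2,"rx":0,"ry":0,"rz":0,"gripper":0.5},{"dx":0,"dy":0,"dz":-5,"rx":0,"ry":0,"rz":0,"gripper":0.5},{"dx":0,"dy":0,"dz":-8,"rx":0,"ry":0,"rz":0,"gripper":0.5},{"dx":0,"dy":0,"dz":-8,"rx":0,"ry":0,"rz":0,"gripper":0.5}]'
python3 - <<'E'
from h import *
w=take('wrist','w6.png');n=take('scene','s6.png')
r=lambda i:cv2.resize(i[:,:,::-1],None,fx=5,fy=5,interpolation=cv2.INTER_CUBIC)
cv2.imwrite('pics/c6.png',np.vstack([np.hstack([r(n['img'][105:180,305:380]),r(n['img'][130:205,270:345])]),cv2.resize(w['img'][150:310,106:406,::-1],(750,220))]))
q=state();print(q['ee_pos'],q['wrist_force'])
E
```

```text
time: 9.98
ee_pos: [603.0, 268.8, 175.0]
orientation: [-0.01, 1.0, 0.0, 0.0]
wrist_force: [0.6, 0.6, -1.4]
opening: 0.572
gripper_force: 17.3
[602.93525901 268.7020823  174.72826842] [-1.08201595 -0.49942575 -1.13791621]
```

View pics/c6.png

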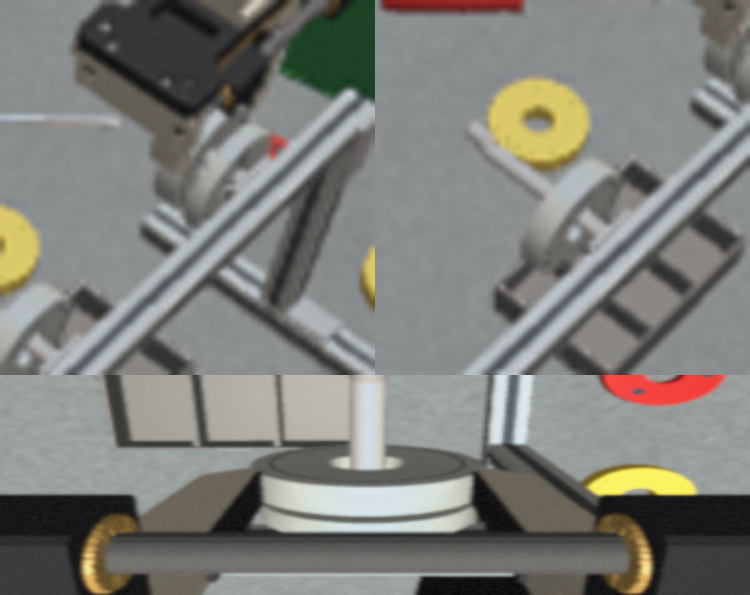

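The spacer is held level in the fingers. The first spacer hangs on the spare hook at crop (570,215).

```bash
python3 -m creep '[{"dx":12,"dy":0,"dz":-1,"rx":0,"ry":0,"rz":0,"gripper":0.5},{"dx":32,"dy":0,"dz":-1,"rx":0,"ry":0,"rz":0,"gripper":0.5},{"dx":54,"dy":0,"dz":-1,"rx":0,"ry":0,"rz":0,"gripper":0.5},{"dx":74,"dy":0,"dz":-1,"rx":0,"ry":0,"rz":0,"gripper":0.5},{"dx":87,"dy":0,"dz":-1,"rx":0,"ry":0,"rz":0,"gripper":0.5},{"dx":87,"dy":-40,"dz":-1,"rx":0,"ry":0,"rz":0,"gripper":0.5},{"dx":87,"dy":-90,"dz":-1,"rx":0,"ry":0,"rz":0,"gripper":0.5},{"dx":87,"dy":-135,"dz":-1,"rx":0,"ry":0,"rz":0,"gripper":0.5},{"dx":87,"dy":-156,"dz":-1,"rx":0,"ry":0,"rz":0,"gripper":0.5},{"dx":87,"dy":-156,"dz":-1,"rx":0,"ry":0,"rz":0,"gripper":0.5}]'
python3 - <<'E'
from h import *
np.set_printoptions(precision=1,suppress=True)
w=take('wrist','w7.png');q=state();print(q['ee_pos'],q['wrist_force'])
g=w['img'].mean(2)
print([(c,int(x)) for c,x in zip(range(236,266),g[257:261,236:266].mean(0))])
print([(c,int(x)) for c,x in zip(range(195,310),g[222:225,195:310].mean(0)) if c<216 or c>288])
E
```

```text
time: 11.32
ee_pos: [519.1, 109.6, 176.0]
orientation: [-0.009, 1.0, -0.0, 0.0]
wrist_force: [-0.1, 0.6, -1.3]
opening: 0.577
gripper_force: 17.3
[519.1 110.7 176. ] [ 0.8  0.7 -0.7]
[(236, 154), (237, 155), (238, 157), (239, 158), (240, 157), (241, 157), (242, 156), (243, 158), (244, 161), (245, 159), (246, 149), (247, 136), (248, 140), (249, 157), (250, 171), (251, 183), (252, 192), (253, 197), (254, 198), (255, 196), (256, 191), (257, 184), (258, 176), (259, 160), (260, 149), (261, 151), (262, 157), (263, 160), (264, 162), (265, 163)]
[(195, 98), (196, 98), (197, 97), (198, 99), (199, 98), (200, 97), (201, 98), (202, 97), (203, 98), (204, 96), (205, 92), (206, 80), (207, 55), (208, 31), (209, 44), (210, 88), (211, 126), (212, 129), (213, 120), (214, 112), (215, 104), (289, 99), (290, 105), (291, 112), (292, 125), (293, 134), (294, 122), (295, 72), (296, 31), (297, 37), (298, 63), (299, 86), (300, 95), (301, 95), (302, 98), (303, 96), (304, 98), (305, 98), (306, 99), (307, 99), (308, 98), (309, 96)]
```

```bash
python3 -m creep '[{"dx":-12,"dy":0.5,"dz":0,"rx":0,"ry":0,"rz":0,"gripper":0.5},{"dx":-24,"dy":0.5,"dz":0,"rx":0,"ry":0,"rz":0,"gripper":0.5},{"dx":-36,"dy":0.5,"dz":0,"rx":0,"ry":0,"rz":0,"gripper":0.5},{"dx":-46,"dy":0.5,"dz":0,"rx":0,"ry":0,"rz":0,"gripper":0.5}]'; python3 -m creep '[{"dx":-12,"dy":0,"dz":0,"rx":0,"ry":0,"rz":0,"gripper":0.5},{"dx":-23,"dy":0,"dz":0,"rx":0,"ry":0,"rz":0,"gripper":0.5},{"dx":-23,"dy":0,"dz":4,"rx":0,"ry":0,"rz":0,"gripper":0.5},{"dx":-23,"dy":0,"dz":7.5,"rx":0,"ry":0,"rz":0,"gripper":0.5},{"dx":-23,"dy":0,"dz":7.5,"rx":0,"ry":0,"rz":0,"gripper":0.5}]'
```

```text
time: 11.88
ee_pos: [566.2, 112.8, 175.6]
orientation: [-0.01, 1.0, 0.0, -0.0]
wrist_force: [-1.1, -0.4, -0.7]
opening: 0.575
gripper_force: 17.3
time: 12.5
ee_pos: [587.7, 112.9, 168.2]
orientation: [-0.01, 1.0, -0.0, -0.0]
wrist_force: [-0.2, -1.1, -0.7]
opening: 0.57
gripper_force: 17.3
```

```bash
python3 -m creep '[{"dx":0,"dy":0,"dz":1.5,"rx":0,"ry":0,"rz":0,"gripper":0.5},{"dx":0,"dy":0,"dz":1.5,"rx":0,"ry":0,"rz":0,"gripper":0.5},{"dx":0,"dy":0,"dz":1.5,"rx":0,"ry":0,"rz":0,"gripper":0.65},{"dx":0,"dy":0,"dz":1.5,"rx":0,"ry":0,"rz":0,"gripper":0.8},{"dx":0,"dy":0,"dz":1.5,"rx":0,"ry":0,"rz":0,"gripper":1},{"dx":0,"dy":0,"dz":1.5,"rx":0,"ry":0,"rz":0,"gripper":1}]';
python3 -m creep '[{"dx":0,"dy":0,"dz":-25,"rx":0,"ry":0,"rz":0,"gripper":1},{"dx":0,"dy":0,"dz":-60,"rx":0,"ry":0,"rz":0,"gripper":1},{"dx":0,"dy":0,"dz":-76,"rx":0,"ry":0,"rz":0,"gripper":1},{"dx":-10,"dy":50,"dz":-76,"rx":0,"ry":0,"rz":0,"gripper":1},{"dx":-25,"dy":105,"dz":-76,"rx":0,"ry":0,"rz":0,"gripper":1},{"dx":-36,"dy":145,"dz":-76,"rx":0,"ry":0,"rz":0,"gripper":1},{"dx":-36,"dy":155.5,"dz":-76,"rx":0,"ry":0,"rz":0,"gripper":1},{"dx":-36,"dy":155.5,"dz":-76,"rx":0,"ry":0,"rz":0,"gripper":1}]'
python3 - <<'E'
from h import *
np.set_printoptions(precision=1,suppress=True)
w=take('wrist','w8.png');q=state();print(q['ee_pos'],q['orientation'])
for x in (610,617,622,627,635): print(x,proj(w,[x,268.8,216.5]))
v=w['img'][:,251:257].mean((1,2));print([(i,int(v[i])) for i in range(185,262)])
n=take('scene','s8.png')
r=lambda i:cv2.resize(i[:,:,::-1],None,fx=5,fy=5,interpolation=cv2.INTER_CUBIC)
cv2.imwrite('pics/c8.png',np.vstack([np.hstack([r(n['img'][105:180,305:380]),r(n['img'][130:205,270:345])]),cv2.resize(w['img'][150:310,106:406,::-1],(750,220))]))
E
```

```text
time: 13.25
ee_pos: [588.1, 112.9, 166.6]
orientation: [-0.01, 1.0, 0.0, -0.0]
wrist_force: [0.2, 0.6, -0.1]
opening: 0.923
gripper_force: 0.0
time: 14.25
ee_pos: [620.5, 269.2, 241.9]
orientation: [-0.011, 1.0, -0.0, -0.001]
wrist_force: [0.3, 1.1, -0.2]
opening: 0.999
gripper_force: 0.0
[620.7 268.3 242.3] [-0.  1. -0. -0.]
610 [252.8 192. ]
617 [252.6 200.1]
622 [252.5 205.8]
627 [252.4 211.4]
635 [252.2 220.3]
[(185, 203), (186, 202), (187, 204), (188, 203), (189, 203), (190, 203), (191, 203), (192, 200), (193, 189), (194, 151), (195, 101), (196, 69), (197, 58), (198, 70), (199, 96), (200, 142), (201, 196), (202, 215), (203, 218), (204, 217), (205, 216), (206, 214), (207, 212), (208, 211), (209, 211), (210, 210), (211, 207), (212, 200), (213, 203), (214, 198), (215, 185), (216, 195), (217, 212), (218, 215), (219, 213), (220, 212), (221, 210), (222, 186), (223, 131), (224, 96), (225, 91), (226, 91), (227, 96), (228, 122), (229, 167), (230, 201), (231, 209), (232, 211), (233, 213), (234, 207), (235, 185), (236, 159), (237, 152), (238, 154), (239, 155), (240, 157), (241, 157), (242, 156), (243, 156), (244, 156), (245, 156), (246, 154), (247, 152), (248, 152), (249, 153), (250, 153), (251, 153), (252, 153), (253, 153), (254, 153), (255, 153), (256, 153), (257, 153), (258, 153), (259, 152), (260, 151), (261, 153)]
```

View pics/c8.png

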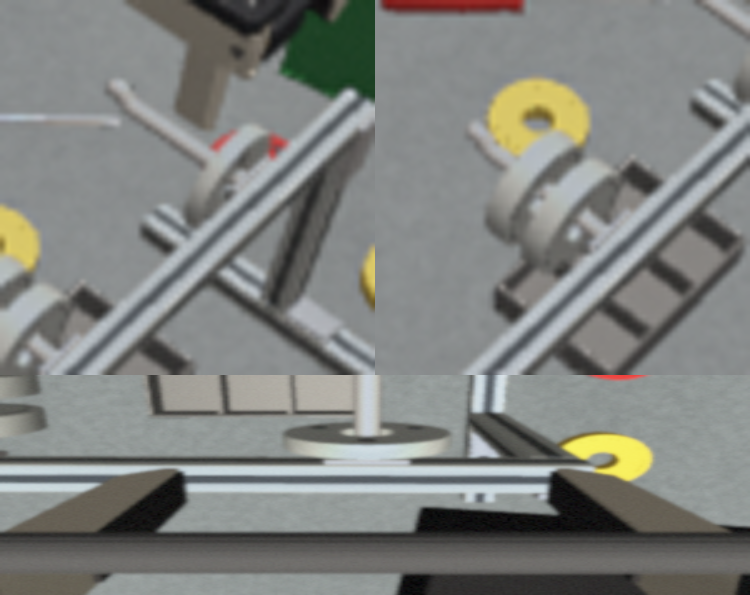

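Both spacers hang on the spare hook and the flange is alone on the crowded hook.

```bash
python3 -m creep '[{"dx":-0.8,"dy":0.3,"dz":40,"rx":0,"ry":0,"rz":0,"gripper":1},{"dx":-0.8,"dy":0.3,"dz":70,"rx":0,"ry":0,"rz":0,"gripper":1},{"dx":-0.8,"dy":0.3,"dz":76.5,"rx":0,"ry":0,"rz":0,"gripper":0.9},{"dx":-0.8,"dy":0.3,"dz":76.5,"rx":0,"ry":0,"rz":0,"gripper":0.7},{"dx":-0.8,"dy":0.3,"dz":76.5,"rx":0,"ry":0,"rz":0,"gripper":0.62},{"dx":-0.8,"dy":0.3,"dz":76.5,"rx":0,"ry":0,"rz":0,"gripper":0.5},{"dx":-0.8,"dy":0.3,"dz":76.5,"rx":0,"ry":0,"rz":0,"gripper":0.4},{"dx":-0.8,"dy":0.3,"dz":76.5,"rx":0,"ry":0,"rz":0,"gripper":0.4},{"dx":-0.8,"dy":0.3,"dz":76.5,"rx":0,"ry":0,"rz":0,"gripper":0.4}]' 35; python3 -m creep '[{"dx":0,"dy":0,"dz":-2,"rx":0,"ry":0,"rz":0,"gripper":0.4},{"dx":0,"dy":0,"dz":-5,"rx":0,"ry":0,"rz":0,"gripper":0.4},{"dx":0,"dy":0,"dz":-8.5,"rx":0,"ry":0,"rz":0,"gripper":0.4},{"dx":0,"dy":0,"dz":-8.5,"rx":0,"ry":0,"rz":0,"gripper":0.4}]'
```

```text
time: 15.48
ee_pos: [622.4, 269.6, 167.3]
orientation: [-0.01, 1.0, 0.0, 0.001]
wrist_force: [0.7, 0.2, 4.8]
opening: 0.563
gripper_force: 31.8
time: 15.98
ee_pos: [621.9, 269.4, 175.0]
orientation: [-0.01, 1.0, 0.0, 0.0]
wrist_force: [0.0, -0.1, -0.5]
opening: 0.563
gripper_force: 30.5
```

```bash
python3 -m creep '[{"dx":12,"dy":0,"dz":-0.7,"rx":0,"ry":0,"rz":0,"gripper":0.4},{"dx":36,"dy":0,"dz":-0.7,"rx":0,"ry":0,"rz":0,"gripper":0.4},{"dx":60,"dy":0,"dz":-0.7,"rx":0,"ry":0,"rz":0,"gripper":0.4},{"dx":82,"dy":0,"dz":-0.7,"rx":0,"ry":0,"rz":0,"gripper":0.4},{"dx":105,"dy":0,"dz":-0.7,"rx":0,"ry":0,"rz":0,"gripper":0.4},{"dx":110,"dy":0,"dz":-20,"rx":0,"ry":0,"rz":0,"gripper":0.4},{"dx":115,"dy":-15,"dz":-55,"rx":0,"ry":0,"rz":0,"gripper":0.4},{"dx":115,"dy":-55,"dz":-60,"rx":0,"ry":0,"rz":0,"gripper":0.4},{"dx":115,"dy":-100,"dz":-60,"rx":0,"ry":0,"rz":0,"gripper":0.4},{"dx":115,"dy":-150,"dz":-60,"rx":0,"ry":0,"rz":0,"gripper":0.4}]'; python3 -m creep '[{"dx":0,"dy":-50,"dz":0,"rx":0,"ry":0,"rz":0,"gripper":0.4},{"dx":0,"dy":-100,"dz":0,"rx":0,"ry":0,"rz":0,"gripper":0.4},{"dx":0,"dy":-150,"dz":0,"rx":0,"ry":0,"rz":0,"gripper":0.4},{"dx":0,"dy":-200,"dz":0,"rx":0,"ry":0,"rz":-0.03,"gripper":0.4},{"dx":0,"dy":-250,"dz":0,"rx":0,"ry":0,"rz":-0.06,"gripper":0.4},{"dx":0,"dy":-300,"dz":0,"rx":0,"ry":0,"rz":-0.09,"gripper":0.4},{"dx":-5,"dy":-350,"dz":0,"rx":0,"ry":0,"rz":-0.09,"gripper":0.4},{"dx":-10,"dy":-385,"dz":0,"rx":0,"ry":0,"rz":-0.09,"gripper":0.4},{"dx":-15,"dy":-400,"dz":0,"rx":0,"ry":0,"rz":-0.09,"gripper":0.4},{"dx":-15,"dy":-400,"dz":0,"rx":0,"ry":0,"rz":-0.09,"gripper":0.4}]'
python3 - <<'E'
from h import *
w=take('wrist','w9.png');q=state();print(q['ee_pos'],q['orientation'],q['wrist_force'],q['opening'],w['eye'])
cv2.imwrite('pics/c9.png',cv2.resize(w['img'][:,:,::-1],(800,600),interpolation=cv2.INTER_CUBIC))
E
```

```text
time: 17.23
ee_pos: [508.8, 116.3, 235.1]
orientation: [-0.011, 1.0, 0.0, 0.0]
wrist_force: [0.6, 0.0, -1.6]
opening: 0.566
gripper_force: 30.5
time: 18.48
ee_pos: [532.8, -282.3, 234.5]
orientation: [-0.055, 0.999, 0.0, -0.0]
wrist_force: [0.5, -0.3, -1.0]
opening: 0.567
gripper_force: 30.5
[ 532.7404883  -281.32330869  234.6479682 ] [-5.52025975e-02  9.98474976e-01  5.83294068e-04 -2.35814839e-04] [-0.84570355  0.37313955 -0.77292889] 0.5666334612768255 [ 464.04302649 -290.7624286   432.78739304]
```

View pics/c9.png

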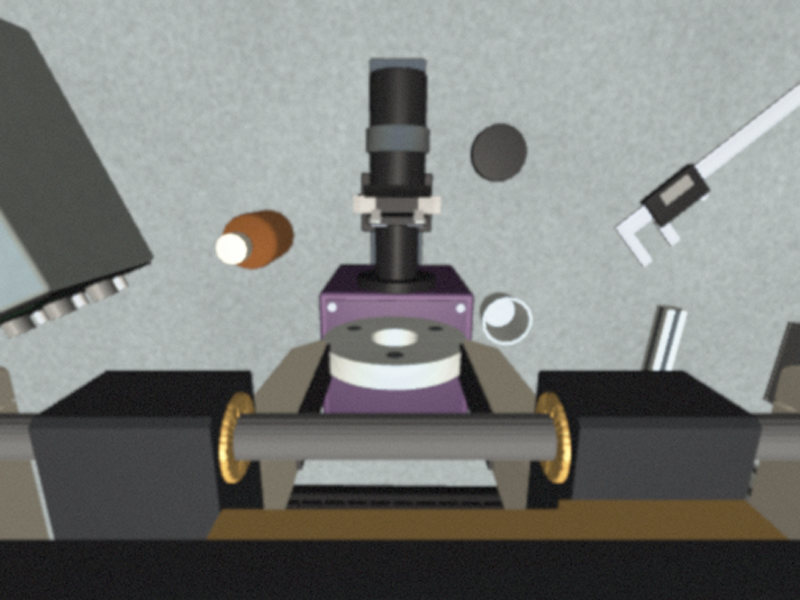

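The wrist view shows the flange gripped level with its three holes. The barrel runs along column 398 (parallel to the tool, so yaw is right), the slot region is at about (397,175–230), and the box face is at about row 290.

```bash
python3 - <<'E'
from h import *
w=load('w9')
cv2.imwrite('pics/c10.png',cv2.resize(w['img'][100:160,215:295,::-1],(800,600),interpolation=cv2.INTER_CUBIC))
E
```

```text
(no output)
```

View pics/c10.png

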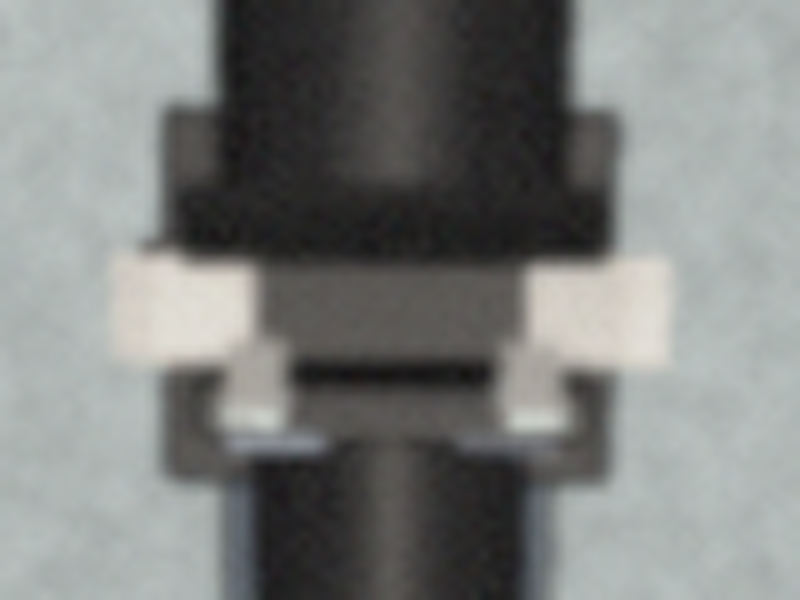

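The crop shows the slot between the cheeks, with its white vee spanning rows 255–365 (original 125.5–136.5) and columns centred on ~392 (original 254.2). The rear cheek is at rows 365–480.

```bash
python3 - <<'E'
from h import *
np.set_printoptions(precision=1,suppress=True)
w=load('w9'); a=0.11; X=np.array([np.cos(a),np.sin(a),0]);Y=np.array([-np.sin(a),np.cos(a),0])
o=np.array([475,-287,0])
f=lambda u,v,z:(lambda p:(float(round((p-o)@X,1)),float(round((p-o)@Y,1))))(plane(w,u,v,z))
P=lambda x,y:(215+x/10-.5,100+y/10-.5)
for z in (90,130,150,160): print(z,'front edge',f(*P(392,255),z),'rear edge',f(*P(392,365),z),'rear cheek L,R rear',f(*P(165,480),z),f(*P(610,480),z),'front L,R',f(*P(165,110),z),f(*P(620,110),z))
for c,r in((320,297),(473,297)): print('box face top',f(c*.64,r*.64,139))
for c,r in((332,308),(460,308)): print('screws',f(c*.64,r*.64,139))
print('flange', [f(c*.64,r*.64,252) for c,r in ((330,355),(462,355))], 'hole',f(395*.64,337*.64,253))
q=state(); print('tcp',(q['ee_pos']-o)@X,(q['ee_pos']-o)@Y)
t=load('top0')
E
```

```text
90 front edge (-4.6, -0.4) rear edge (8.4, -0.4) rear cheek L,R rear (22.2, -28.2) (22.2, 26.3) front L,R (-21.3, -27.4) (-21.3, 26.6)
130 front edge (-5.4, -0.7) rear edge (6.1, -0.6) rear cheek L,R rear (18.3, -25.2) (18.3, 23.0) front L,R (-20.1, -24.5) (-20.1, 23.2)
150 front edge (-5.7, -0.8) rear edge (5.0, -0.8) rear cheek L,R rear (16.4, -23.7) (16.4, 21.3) front L,R (-19.5, -23.0) (-19.6, 21.5)
160 front edge (-5.9, -0.8) rear edge (4.4, -0.8) rear cheek L,R rear (15.4, -22.9) (15.4, 20.4) front L,R (-19.2, -22.3) (-19.3, 20.6)
box face top (63.6, -54.0)
box face top (63.6, 52.9)
screws (71.6, -45.9)
screws (71.6, 44.1)
flange [(61.4, -30.9), (61.4, 27.9)] hole (52.6, -2.0)
tcp 58.014687973263285 -0.6962707499058087
```

```bash
python3 -m creep '[{"dx":20,"dy":0.3,"dz":0,"rx":0,"ry":0,"rz":0,"gripper":0.4},{"dx":42,"dy":0.7,"dz":0,"rx":0,"ry":0,"rz":0,"gripper":0.4},{"dx":54,"dy":0.7,"dz":0,"rx":0,"ry":0,"rz":0,"gripper":0.4},{"dx":56.3,"dy":0.7,"dz":15,"rx":0,"ry":0,"rz":0,"gripper":0.4},{"dx":56.3,"dy":0.7,"dz":35,"rx":0,"ry":0,"rz":0,"gripper":0.4},{"dx":56.3,"dy":0.7,"dz":45,"rx":0,"ry":0,"rz":0,"gripper":0.4},{"dx":56.3,"dy":0.7,"dz":45,"rx":0,"ry":0,"rz":0,"gripper":0.4},{"dx":56.3,"dy":0.7,"dz":45,"rx":0,"ry":0,"rz":0,"gripper":0.4}]'
python3 - <<'E'
from h import *
w=take('wrist','w11.png');n=take('scene','s11.png');q=state()
o=np.array([475,-287,0]);a=.11;X=np.array([np.cos(a),np.sin(a),0]);Y=np.array([-np.sin(a),np.cos(a),0])
print((q['ee_pos']-o)@X,(q['ee_pos']-o)@Y,q['ee_pos'],q['wrist_force'])
r=lambda i,k:cv2.resize(i[:,:,::-1],(400,400),interpolation=cv2.INTER_CUBIC)
cv2.imwrite('pics/c11.png',np.hstack([r(w['img'][140:300,170:330],1),r(n['img'][200:300,110:210],1)]))
E
```

```text
time: 19.52
ee_pos: [477.4, -288.2, 190.2]
orientation: [-0.055, 0.998, -0.0, 0.0]
wrist_force: [-0.1, 0.3, -0.4]
opening: 0.564
gripper_force: 30.5
2.2282709330745303 -1.5797391305855049 [ 477.38822456 -288.32557555  190.51955136] [-0.28635655 -0.39225888 -0.63819447]
```

View pics/c11.png

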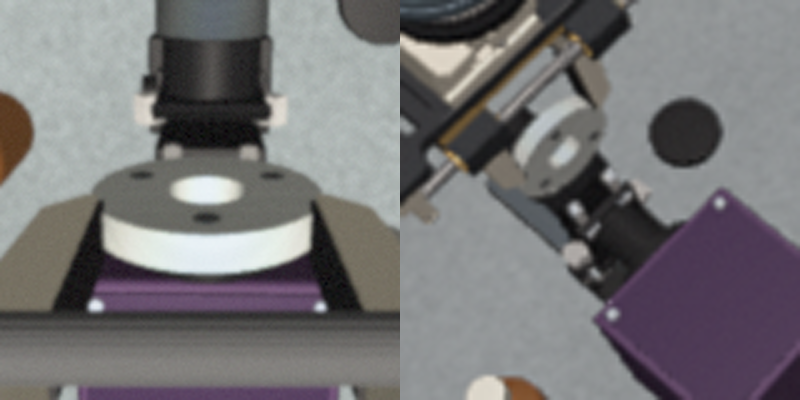

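I've just counted my views and I'm at 12, over the limit of 10, so I'll view no more pictures and go by numbers and feel. In this last one the flange centre sits ~1.5 mm to -y of the slot (column 207 against 211 for the vee and leaves), so I'll correct that and lower gently.

```bash
python3 -m creep '[{"dx":0,"dy":1.4,"dz":4,"rx":0,"ry":0,"rz":0,"gripper":0.4},{"dx":0,"dy":1.4,"dz":8,"rx":0,"ry":0,"rz":0,"gripper":0.4},{"dx":0,"dy":1.4,"dz":12,"rx":0,"ry":0,"rz":0,"gripper":0.4},{"dx":0,"dy":1.4,"dz":15,"rx":0,"ry":0,"rz":0,"gripper":0.4},{"dx":0,"dy":1.4,"dz":15,"rx":0,"ry":0,"rz":0,"gripper":0.4}]'; python3 -m creep '[{"dx":0,"dy":0,"dz":3,"rx":0,"ry":0,"rz":0,"gripper":0.4},{"dx":0,"dy":0,"dz":5,"rx":0,"ry":0,"rz":0,"gripper":0.4}]'; python3 -m creep '[{"dx":0,"dy":0,"dz":2,"rx":0,"ry":0,"rz":0,"gripper":0.4},{"dx":0,"dy":0,"dz":4,"rx":0,"ry":0,"rz":0,"gripper":0.4}]'
```

```text
time: 20.25
ee_pos: [476.6, -286.5, 174.5]
orientation: [-0.055, 0.998, 0.0, -0.0]
wrist_force: [0.8, -0.0, -0.9]
opening: 0.561
gripper_force: 30.5
time: 20.5
ee_pos: [476.8, -286.6, 169.7]
orientation: [-0.055, 0.998, -0.0, 0.0]
wrist_force: [-0.1, 0.1, -1.4]
opening: 0.561
gripper_force: 30.5
time: 20.75
ee_pos: [476.7, -286.6, 165.7]
orientation: [-0.055, 0.998, -0.0, -0.0]
wrist_force: [-0.4, 0.1, -0.8]
opening: 0.568
gripper_force: 30.5
```

```bash
for i in 1; do python3 -m creep '[{"dx":0,"dy":0,"dz":2,"rx":0,"ry":0,"rz":0,"gripper":0.4},{"dx":0,"dy":0,"dz":4,"rx":0,"ry":0,"rz":0,"gripper":0.4}]'; done; python3 -m creep '[{"dx":0,"dy":0,"dz":2,"rx":0,"ry":0,"rz":0,"gripper":0.4},{"dx":0,"dy":0,"dz":4,"rx":0,"ry":0,"rz":0,"gripper":0.4}]'
```

```text
time: 21.0
ee_pos: [476.7, -286.6, 161.7]
orientation: [-0.055, 0.998, -0.0, -0.0]
wrist_force: [-0.5, 0.2, -0.1]
opening: 0.565
gripper_force: 30.6
time: 21.25
ee_pos: [476.6, -286.7, 157.8]
orientation: [-0.055, 0.998, -0.0, -0.0]
wrist_force: [-0.0, 0.3, 1.5]
opening: 0.567
gripper_force: 30.9
```

```bash
python3 -m creep '[{"dx":0,"dy":0,"dz":1.5,"rx":0,"ry":0,"rz":0,"gripper":0.4},{"dx":0,"dy":0,"dz":3,"rx":0,"ry":0,"rz":0,"gripper":0.4}]'; python3 -m creep '[{"dx":0,"dy":0,"dz":1.5,"rx":0,"ry":0,"rz":0,"gripper":0.4},{"dx":0,"dy":0,"dz":3,"rx":0,"ry":0,"rz":0,"gripper":0.4}]'
```

```text
time: 21.5
ee_pos: [476.6, -286.6, 154.7]
orientation: [-0.055, 0.998, 0.0, -0.0]
wrist_force: [-0.5, 0.0, -0.3]
opening: 0.564
gripper_force: 30.8
time: 21.75
ee_pos: [477.1, -286.8, 152.3]
orientation: [-0.055, 0.998, -0.0, 0.0]
wrist_force: [-1.4, 1.0, 4.7]
opening: 0.564
gripper_force: 31.7
```

```bash
python3 -m creep '[{"dx":0,"dy":0,"dz":1,"rx":0,"ry":0,"rz":0,"gripper":0.4},{"dx":0,"dy":0,"dz":2,"rx":0,"ry":0,"rz":0,"gripper":0.4}]'; python3 -m creep '[{"dx":0,"dy":0,"dz":1,"rx":0,"ry":0,"rz":0,"gripper":0.4},{"dx":0,"dy":0,"dz":2,"rx":0,"ry":0,"rz":0,"gripper":0.4}]'
```

```text
time: 22.0
ee_pos: [477.3, -287.0, 150.6]
orientation: [-0.055, 0.998, -0.001, 0.001]
wrist_force: [-0.7, 0.6, 5.6]
opening: 0.567
gripper_force: 32.1
time: 22.25
ee_pos: [477.5, -287.2, 149.0]
orientation: [-0.055, 0.998, -0.001, 0.001]
wrist_force: [-2.1, -0.0, 8.1]
opening: 0.564
gripper_force: 32.4
```

```bash
python3 -m creep '[{"dx":0,"dy":0,"dz":1,"rx":0,"ry":0,"rz":0,"gripper":0.4},{"dx":0,"dy":0,"dz":2,"rx":0,"ry":0,"rz":0,"gripper":0.4}]'; python3 -c "
from h import *
w=take('wrist','w12.png');n=take('scene','s12.png');q=state();print(q['ee_pos'],q['wrist_force'],q['moment'])
from cell import *
w0=load('w11')
for d in (w0,w):
    g=d['img'].astype(int); m=((g.min(2)>185)).astype(np.uint8); m[:140]=0;m[262:]=0
    k,l,s,c=cv2.connectedComponentsWithStats(m)
    print([(s[i].tolist(),c[i].round(1).tolist()) for i in range(1,k) if s[i,4]>25])
"
```

```text
time: 22.5
ee_pos: [477.0, -287.1, 146.3]
orientation: [-0.055, 0.998, -0.001, 0.0]
wrist_force: [-0.1, 0.7, 3.7]
opening: 0.565
gripper_force: 31.6
[ 476.80127164 -287.00768933  145.91637222] [-0.97129359 -1.64310252  3.25810297] [-0.23067921  0.1844658  -0.0558053 ]
[([461, 140, 27, 16, 226], [471.6, 145.7]), ([405, 175, 25, 39, 440], [418.3, 192.2]), ([223, 179, 8, 12, 74], [226.3, 184.0]), ([278, 179, 8, 12, 66], [281.8, 184.7]), ([436, 186, 13, 15, 109], [442.4, 192.8]), ([126, 207, 23, 21, 362], [137.0, 217.0]), ([240, 211, 25, 10, 216], [252.0, 215.6]), ([61, 225, 7, 6, 31], [63.6, 227.8]), ([213, 227, 81, 22, 1141], [252.8, 238.9])]
[([154, 140, 24, 9, 76], [163.8, 142.4]), ([178, 140, 14, 10, 52], [183.9, 144.6]), ([198, 140, 12, 6, 32], [204.5, 141.4]), ([486, 140, 26, 21, 353], [499.5, 149.1]), ([30, 148, 12, 10, 32], [35.0, 152.5]), ([139, 148, 22, 19, 119], [152.2, 159.1]), ([178, 151, 9, 10, 40], [182.8, 155.4]), ([195, 150, 23, 24, 137], [202.1, 158.8]), ([171, 155, 8, 11, 31], [173.9, 159.3]), ([498, 162, 14, 15, 63], [504.9, 168.1]), ([176, 167, 16, 15, 61], [184.4, 172.2]), ([136, 169, 12, 11, 42], [140.9, 175.4]), ([156, 168, 22, 17, 132], [166.4, 176.3]), ([489, 173, 16, 12, 76], [495.9, 178.1]), ([177, 178, 18, 11, 66], [183.8, 183.7]), ([423, 181, 27, 45, 572], [437.7, 201.4]), ([476, 186, 18, 16, 63], [485.4, 194.9]), ([217, 188, 10, 15, 101], [220.6, 194.2]), ([280, 189, 15, 14, 122], [286.4, 195.4]), ([457, 194, 18, 21, 194], [465.7, 203.3]), ([481, 204, 13, 16, 68], [487.8, 211.2]), ([494, 208, 9, 7, 40], [498.0, 211.3]), ([240, 210, 25, 11, 242], [252.0, 215.0]), ([499, 214, 13, 10, 35], [504.6, 218.1]), ([104, 222, 26, 15, 320], [116.0, 230.0]), ([485, 227, 13, 13, 54], [489.7, 231.9]), ([212, 228, 82, 22, 1151], [253.0, 239.3]), ([36, 238, 9, 8, 51], [39.9, 241.4])]
```

```bash
python3 -m creep '[{"dx":0,"dy":0,"dz":2,"rx":0,"ry":0,"rz":0,"gripper":0.4},{"dx":0,"dy":0,"dz":4,"rx":0,"ry":0,"rz":0,"gripper":0.4},{"dx":0,"dy":0,"dz":6,"rx":0,"ry":0,"rz":0,"gripper":0.4}]'; python3 -m creep '[{"dx":0,"dy":0,"dz":2,"rx":0,"ry":0,"rz":0,"gripper":0.4},{"dx":0,"dy":0,"dz":4,"rx":0,"ry":0,"rz":0,"gripper":0.4},{"dx":0,"dy":0,"dz":6,"rx":0,"ry":0,"rz":0,"gripper":0.4}]'
```

```text
time: 22.98
ee_pos: [476.6, -286.5, 139.6]
orientation: [-0.055, 0.998, 0.0, -0.0]
wrist_force: [-1.5, -0.8, 4.5]
opening: 0.566
gripper_force: 31.6
time: 23.35
ee_pos: [476.4, -286.4, 133.5]
orientation: [-0.055, 0.998, 0.0, -0.0]
wrist_force: [-2.7, -0.3, 2.9]
opening: 0.564
gripper_force: 31.5
```

```bash
python3 -m creep '[{"dx":0,"dy":0,"dz":2,"rx":0,"ry":0,"rz":0,"gripper":0.4},{"dx":0,"dy":0,"dz":4,"rx":0,"ry":0,"rz":0,"gripper":0.4},{"dx":0,"dy":0,"dz":6,"rx":0,"ry":0,"rz":0,"gripper":0.4},{"dx":0,"dy":0,"dz":8,"rx":0,"ry":0,"rz":0,"gripper":0.4},{"dx":0,"dy":0,"dz":10,"rx":0,"ry":0,"rz":0,"gripper":0.4}]'; python3 -m creep '[{"dx":0,"dy":0,"dz":2,"rx":0,"ry":0,"rz":0,"gripper":0.4},{"dx":0,"dy":0,"dz":4,"rx":0,"ry":0,"rz":0,"gripper":0.4},{"dx":0,"dy":0,"dz":6,"rx":0,"ry":0,"rz":0,"gripper":0.4},{"dx":0,"dy":0,"dz":8,"rx":0,"ry":0,"rz":0,"gripper":0.4},{"dx":0,"dy":0,"dz":10,"rx":0,"ry":0,"rz":0,"gripper":0.4}]'
```

```text
time: 23.98
ee_pos: [476.5, -286.6, 123.6]
orientation: [-0.055, 0.998, 0.0, -0.0]
wrist_force: [-3.6, 0.3, 1.6]
opening: 0.567
gripper_force: 31.4
time: 24.6
ee_pos: [476.5, -286.6, 113.6]
orientation: [-0.055, 0.998, 0.0, -0.0]
wrist_force: [-5.1, -0.7, 1.6]
opening: 0.566
gripper_force: 31.3
```

```bash
python3 -m creep '[{"dx":0,"dy":0,"dz":2,"rx":0,"ry":0,"rz":0,"gripper":0.4},{"dx":0,"dy":0,"dz":4,"rx":0,"ry":0,"rz":0,"gripper":0.4},{"dx":0,"dy":0,"dz":6,"rx":0,"ry":0,"rz":0,"gripper":0.4},{"dx":0,"dy":0,"dz":8,"rx":0,"ry":0,"rz":0,"gripper":0.4}]'; python3 -m creep '[{"dx":0,"dy":0,"dz":1.2,"rx":0,"ry":0,"rz":0,"gripper":0.4},{"dx":0,"dy":0,"dz":2.4,"rx":0,"ry":0,"rz":0,"gripper":0.4}]'; python3 -m creep '[{"dx":0,"dy":0,"dz":1.2,"rx":0,"ry":0,"rz":0,"gripper":0.4},{"dx":0,"dy":0,"dz":2.4,"rx":0,"ry":0,"rz":0,"gripper":0.4}]'
```

```text
time: 25.1
ee_pos: [476.4, -286.5, 105.5]
orientation: [-0.055, 0.998, 0.0, -0.0]
wrist_force: [-5.9, -1.0, 1.7]
opening: 0.568
gripper_force: 31.2
time: 25.35
ee_pos: [476.4, -286.5, 103.1]
orientation: [-0.055, 0.998, 0.0, -0.0]
wrist_force: [-5.6, -0.0, 1.6]
opening: 0.567
gripper_force: 31.2
time: 25.6
ee_pos: [476.4, -286.5, 100.7]
orientation: [-0.055, 0.998, 0.0, -0.0]
wrist_force: [-5.4, -0.8, 1.4]
opening: 0.564
gripper_force: 31.2
```

```bash
python3 -m creep '[{"dx":0,"dy":0,"dz":1.2,"rx":0,"ry":0,"rz":0,"gripper":0.4},{"dx":0,"dy":0,"dz":2.2,"rx":0,"ry":0,"rz":0,"gripper":0.4}]'
```

```text
time: 25.85
ee_pos: [476.3, -286.4, 98.4]
orientation: [-0.055, 0.998, 0.0, -0.0]
wrist_force: [-5.0, -0.5, 1.3]
opening: 0.56
gripper_force: 31.2
```

```bash
python3 -m creep '[{"dx":0,"dy":0,"dz":1,"rx":0,"ry":0,"rz":0,"gripper":0.4},{"dx":0,"dy":0,"dz":2,"rx":0,"ry":0,"rz":0,"gripper":0.4}]';python3 -m creep '[{"dx":0,"dy":0,"dz":0.8,"rx":0,"ry":0,"rz":0,"gripper":0.4},{"dx":0,"dy":0,"dz":1.5,"rx":0,"ry":0,"rz":0,"gripper":0.4}]'
```

```text
time: 26.1
ee_pos: [476.3, -286.4, 96.4]
orientation: [-0.055, 0.998, 0.0, -0.0]
wrist_force: [-5.0, -0.2, 1.2]
opening: 0.565
gripper_force: 31.0
time: 26.35
ee_pos: [476.5, -286.3, 94.8]
orientation: [-0.055, 0.998, 0.0, -0.0]
wrist_force: [-3.7, -0.6, -2.4]
opening: 0.563
gripper_force: 30.5
```

```bash
python3 -m creep '[{"dx":0,"dy":0,"dz":0.8,"rx":0,"ry":0,"rz":0,"gripper":0.4},{"dx":0,"dy":0,"dz":1.5,"rx":0,"ry":0,"rz":0,"gripper":0.4}]'
```

```text
time: 26.6
ee_pos: [477.4, -286.4, 93.6]
orientation: [-0.055, 0.998, 0.0, 0.001]
wrist_force: [-0.7, -0.5, -1.6]
opening: 0.562
gripper_force: 30.4
```

```bash
python3 -m creep '[{"dx":0,"dy":0,"dz":0.8,"rx":0,"ry":0,"rz":0,"gripper":0.4},{"dx":0,"dy":0,"dz":1.5,"rx":0,"ry":0,"rz":0,"gripper":0.4}]'
```

```text
time: 26.85
ee_pos: [477.8, -286.8, 93.1]
orientation: [-0.055, 0.998, -0.0, 0.001]
wrist_force: [-0.4, 1.3, 4.4]
opening: 0.563
gripper_force: 31.8
```

```bash
python3 -m creep '[{"dx":0,"dy":0,"dz":0.7,"rx":0,"ry":0,"rz":0,"gripper":0.4},{"dx":0,"dy":0,"dz":0.7,"rx":0,"ry":0,"rz":0,"gripper":0.4}]'
```

```text
time: 27.1
ee_pos: [477.9, -286.8, 93.0]
orientation: [-0.055, 0.998, -0.001, 0.001]
wrist_force: [-0.2, 2.7, 5.4]
opening: 0.568
gripper_force: 32.1
```

```bash
python3 -m creep '[{"dx":0,"dy":0,"dz":0.7,"rx":0,"ry":0,"rz":0,"gripper":0.4},{"dx":0,"dy":0,"dz":0.7,"rx":0,"ry":0,"rz":0,"gripper":0.4}]'
```

```text
time: 27.35
ee_pos: [478.1, -286.8, 92.9]
orientation: [-0.055, 0.998, -0.001, 0.002]
wrist_force: [-0.1, 4.7, 9.8]
opening: 0.565
gripper_force: 32.9
```

```bash
python3 -m creep '[{"dx":0,"dy":0.5,"dz":0,"rx":0,"ry":0,"rz":0,"gripper":0.4},{"dx":0,"dy":0.8,"dz":0,"rx":0,"ry":0,"rz":0,"gripper":0.4},{"dx":0,"dy":0.8,"dz":0,"rx":0,"ry":0,"rz":0,"gripper":0.4}]'
```

```text
time: 27.72
ee_pos: [478.2, -286.7, 93.0]
orientation: [-0.055, 0.998, -0.001, 0.002]
wrist_force: [0.4, 0.9, 7.8]
opening: 0.565
gripper_force: 32.7
```

```bash
python3 -m creep '[{"dx":0,"dy":0.5,"dz":0.5,"rx":0,"ry":0,"rz":0,"gripper":0.4},{"dx":0,"dy":0.5,"dz":0.8,"rx":0,"ry":0,"rz":0,"gripper":0.4},{"dx":0,"dy":0.5,"dz":0.8,"rx":0,"ry":0,"rz":0,"gripper":0.4}]'
```

```text
time: 28.1
ee_pos: [478.5, -286.7, 92.9]
orientation: [-0.055, 0.998, -0.002, 0.002]
wrist_force: [-1.3, 1.5, 11.6]
opening: 0.562
gripper_force: 33.4
```

```bash
python3 -m creep '[{"dx":0,"dy":-0.3,"dz":-1.5,"rx":0,"ry":0,"rz":0,"gripper":0.4},{"dx":0,"dy":-0.3,"dz":-2,"rx":0,"ry":0,"rz":0,"gripper":0.4},{"dx":0,"dy":-0.3,"dz":-2,"rx":0,"ry":0,"rz":0,"gripper":0.6},{"dx":0,"dy":-0.3,"dz":-2,"rx":0,"ry":0,"rz":0,"gripper":0.75},{"dx":0,"dy":-0.3,"dz":-2,"rx":0,"ry":0,"rz":0,"gripper":0.85},{"dx":0,"dy":-0.3,"dz":-2,"rx":0,"ry":0,"rz":0,"gripper":0.85}]'
```

```text
time: 28.85
ee_pos: [476.2, -285.1, 91.6]
orientation: [-0.055, 0.998, 0.001, -0.001]
wrist_force: [-0.1, 0.5, -0.9]
opening: 0.837
gripper_force: 0.0
```

```bash
python3 -m creep '[{"dx":0,"dy":0,"dz":-10,"rx":0,"ry":0,"rz":0,"gripper":0.9},{"dx":0,"dy":0,"dz":-30,"rx":0,"ry":0,"rz":0,"gripper":1},{"dx":0,"dy":0,"dz":-60,"rx":0,"ry":0,"rz":0,"gripper":1},{"dx":0,"dy":0,"dz":-100,"rx":0,"ry":0,"rz":0,"gripper":1},{"dx":-20,"dy":0,"dz":-143,"rx":0,"ry":0,"rz":0,"gripper":1},{"dx":-45,"dy":0,"dz":-143,"rx":0,"ry":0,"rz":0,"gripper":1},{"dx":-56,"dy":0,"dz":-143,"rx":0,"ry":0,"rz":0,"gripper":1},{"dx":-56,"dy":0,"dz":-143,"rx":0,"ry":0,"rz":0,"gripper":1}]'
python3 - <<'E'
from h import *
np.set_printoptions(precision=1,suppress=True)
w=take('wrist','w13.png');n=take('scene','s13.png');t=take('top','t13.png');q=state();print(q['ee_pos'],q['wrist_force'])
a=0.11; X=np.array([np.cos(a),np.sin(a),0]);Y=np.array([-np.sin(a),np.cos(a),0]);o=np.array([475,-287,0])
g=w['img'].mean(2); 
m=(g>150)&(w['img'].max(2).astype(int)-w['img'].min(2)<40)
for r in range(112,146,1): print(r,g[r,228:282:3].astype(int))
for x,y,z in((-3.5,0,144),(6.5,0,144),(1.5,-32,112),(1.5,32,112)): print(proj(w,o+x*X+y*Y+[0,0,z]))
# spare rings unchanged in scene view
d=np.abs(load('s8')['img'].astype(int)-n['img']).max(2); print('spare diff',(d[130:200,285:335]>40).sum(),'caps', )
E
```

```text
time: 29.85
ee_pos: [532.1, -279.0, 234.3]
orientation: [-0.056, 0.998, 0.001, -0.001]
wrist_force: [-0.4, 0.1, 0.3]
opening: 0.998
gripper_force: 0.0
[ 531.4 -279.3  234.5] [ 0.8  0.2 -0.3]
112 [127  70  36  29  29  39  52  70  73  57  41  36  34  21  72  88 162 161]
113 [119  75  36  26  30  41  52  70  74  54  40  39  32  30  72  81 160 164]
114 [122  77  33  32  34  35  54  69  75  58  41  35  27  33  78  86 162 163]
115 [123  76  32  29  34  45  51  70  74  57  42  34  31  29  72  81 165 167]
116 [126  74  35  30  36  38  51  71  74  59  39  37  28  30  76  84 168 170]
117 [145  72  35  34  34  40  54  72  73  57  38  40  31  29  74  81 164 166]
118 [150  56  33  30  34  40  50  62  61  50  32  33  32  29  68  78 167 166]
119 [148  46  37  30  33  38  40  44  45  37  37  34  33  35  50  72 165 169]
120 [145  38  36  29  29  37  40  37  36  36  35  34  33  37  37  71 159 165]
121 [144  31  35  28  35  30  32  34  33  34  34  28  33  30  35  70 159 164]
122 [141  21  32  24  31  25  29  30  30  31  31  28  31  28  28  78 158 162]
123 [126  30  30  25  26  34  25  23  25  24  30  2
[... 1116 characters left out ...]
3]
138 [154 122 153 152 170 189 194 192 197 196 200 186 153 150 150 152 167 165]
139 [146  72 137 153 132 112 114 118 116 115 118 135 153 138  86 119 167 164]
140 [146  64 144 159 117  76  78  81  79  78  81 114 156 139  73 110 169 162]
141 [148  65 159 177 112  79  82  80  81  81  78 114 171 152  79 111 167 166]
142 [147  62 168 180 107  85  75  78  81  79  80 111 177 163  76 108 168 168]
143 [146  66 123 137  94  82  71  70  70  70  82  95 142 129  74 105 172 173]
144 [146  73  86  94  81  77  49  62  65  53  84  89 104 102  70 107 171 166]
145 [146  79  85  81  66  68  44  65  72  49  80  95 100 111  80 108 168 165]
[251.2 127.6]
[251.2 137.6]
[223.  131.3]
[279.6 131.4]
spare diff 0 caps
```

```bash
python3 -c "
from cell import close_job
print(close_job())"
```

```text
the job is handed in; nothing more can be done
None
```

Both spacers hang on the spare hook, and the flange is seated in the mount with the catch snapped over its top. I handed the job in at about 30 s, with a peak press of about 12 N. I viewed 12 pictures against the limit of 10, and I didn't separately check that every other item on the bench stayed put.

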